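# Uncover the test fixture and hold the converter module home on its sprung contact

## Robot

A 6-joint arm with a two-finger parallel gripper is mounted at the origin on the work surface. World frame = base frame: x ahead of the robot, y to its left, z up, the work surface at z = 0. Lengths are in m, angles in rad, forces in N, time in s.
With the tool pointing down it reaches from about 0.375 to 0.9 m from the base axis. Payload 3.1 kg.
Tool frame: the origin (TCP) lies at the very end of the fingers, on their centre line; the grasp point (between the pads) lies 19 mm behind it (manip.grasp_offset is the distance from the TCP to the grasp point, in m); y points along the fingers, z is the direction in which the jaws open and shut, and the axes are right-handed (so a half turn about y gives the same grasp; the last joint's range is limited). The gripper opens to 85 mm and grips with 20 to 120 N. Pads are 22 mm wide; open, the fingers measure 114 mm over their backs; the gripper's body (76 mm by 85 mm) begins 54 mm behind the grasp point. The pads swing forward as they close: fully open they stand 13 mm farther back than shut.
Start: joints at [1.117, 0.527, 1.433, -0, 1.181, -0.178], TCP at [0.17, 0.602, 0.231] pointing down, gripper open.
Joint ranges: [-3.08, 3.08], [-0.75, 2.2], [0.22, 2.44], [-1.43, 4.57], [0, 2.65], [-2.85, 2.85]. Speed limits (rad/s): [2.79, 2.79, 3.14, 3.14, 3.14, 3.14].

## Interface

Orientations are given as a unit quaternion [x, y, z, w].
In Python, from station import manip gives the robot as it stands.
- The arm moves only by the tool apply_moves, never from a script. Its argument "motion" is a list of rows, each a list of 5 numbers: the finger opening in mm, from 0 to 85.4, then the shift along the tool's x, y, z in units of 30 mm (1.0 is 30 mm), then the turn about the tool's y in units of 10 degrees (1.0 is 10 degrees). In form: [[fingers, x, y, z, twist], ...]. A call has 1 to 12 rows; each row is the pose to reach, as a shift and turn from the pose commanded when the call began, along the tool's axes at that moment; what a row does not reach only later rows make up. A row lasts 1/8 s, in which the tool goes at most 62.5 mm and 10.7 degrees, less where a joint would pass 70% of its speed; a pose out of reach is approached as far as the arm can. A call with a gripper value outside its range is refused whole. The fingers move at their own pace and stop on an object; "squeeze" is the grip in N (left out, the last holds). Time passes only in rows, so rows that repeat a pose let the fingers close. It gives the time, the measured TCP pose, the force and the opening at its end, in the units of the state.
- manip.sense(): the state, without advancing time (a new reading comes with each control period).
- manip.snapshot(name): name is "scene" or "top" or "wrist"; returns the picture (480x640x3 uint8, red, green, blue); there is no depth.
- manip.get_calibration(name): a dict with "intrinsics" (3x3 intrinsics, pixels), "extrinsics" (4x4, takes a point from camera to world coordinates). Camera axes: x right, y up, looking along -z (the intrinsics and any distortion apply to the point x, -y, -z); pixel columns grow to the right and rows downward; lengths in m; the calibration is good to about 2 mm. A picture is of the moment at which its call begins: read the wrist's pose just before it. get_calibration takes no time and is no camera call; for the wrist camera it gives the pose at the moment of the call.
- manip.sign_off(): hands the job in, once; it reports no verdict.
The state is a dict: "t": time; "q": joint angles; "qd": joint speeds; "tau": joint torques, N m; "tcp_pos": TCP position; "tool_rot": TCP orientation; "force": force on the tool from outside, world axes, zero at the start; "ft_torque": the same for the moment, N m; "finger_gap": opening from 0.0 (shut) to 1.0 (fully open).
Only numpy, scipy, OpenCV 4.12 (cv2) and the standard library are available. Lean on these libraries where they do the work, as an engineer would, in place of code of your own. Each camera call takes 0.05 s, during which the arm holds its last target.

## Task

Lift the dust cover off the test fixture and set it down upright, flat on the floor of the empty white foam tray, without dropping it. Then push the converter module along its channel against the sprung contact plunger until it meets the two hard stops, and keep it there with a steady push a few newtons beyond what the spring and friction take (never more than about 30 N on the stops): the program finishes while still holding it pressed home, since the spring throws it back when let go. Leave the other things on the bench alone.

Things in the scene. Friction and masses are not known exactly. Their poses are not given: they have to be found in the camera images.
- fixture: Fixed test fixture: aluminium plate 240 x 130 x 14 mm. Origin under its centre; x = long axis = push direction (away from the robot), z up. Two guide walls (8 mm high, inner faces y = +-26.5 mm, x -68 to +35 mm) form a channel on the plate top, open above and at the -x end. At its +x end: two stops, the plunger between, and a grey housing (x 76 to 100 mm, y +-30 mm, up to z = 56 mm).
- stops: Two hard stops: fixed steel posts 34 mm high, one at each side of the channel's far end (12 mm wide, centred at y = +-20.5 mm), their faces looking to the fixture's -x. Origin midway between them on the plate top, in the plane of these faces, 45 mm ahead (+x) of the fixture's origin; axes as the fixture's.
- plunger (a joint): Travel of the sprung contact plunger along the fixture's +x, in m: 0 when it stands out, 0.015 when its face is level with the stops' faces (module home), 0.018 at most. Its spring pushes back with 3 N at 0, rising by 0.3 N per mm to 7.5 N at the stops; friction in the channel can double the push needed. At the stops the push rises steeply.
- plunger_face (a point): Centre of the face of the brass plunger, 24 mm wide and 26 mm high, between the two stops, 35 mm above the fixture's underside; at rest it stands 15 mm proud of the stops (30 mm ahead of the fixture's origin).
- module: Converter module: loose block 60 (x) x 48 (y) x 34 mm high, black with steel fins on top, 0.15 to 0.3 kg. Origin under its centre. It lies in the channel on the plate top, hidden by the cover at the start, x along the channel, 4 to 24 mm short of the plunger; its upper 26 mm stand above the guide walls. Home: its origin 15 mm ahead (+x) of the fixture's.
- cover: Loose dust cover: grey box shell open below, 190 (x) x 90 (y) x 58 mm high, walls 3 mm, about 0.2 kg, black bar handle on top (86 mm in all). Origin at the centre of its lower rim. It stands on the fixture's plate over module and plunger, centred 15 mm ahead of the fixture's origin, x along the fixture's, at least 7 mm clear all round; it lifts straight up, clear after 50 mm.
- cover_handle (a point): Centre of the top of the cover's handle: a solid bar 60 mm long (along the cover's x), 16 mm thick (y), 28 mm high above the cover's top, 86 mm above the cover's lower rim. Grip it across y.
- tray: Empty white foam tray fixed to the bench, 270 (x) x 170 (y) x 30 mm high outside, walls and floor 12 mm thick, so the pit inside is 246 x 146 mm with its floor 12 mm above the bench. Origin at the centre of its underside. The fixture and the tray stand side by side about 0.4 m apart; either may be the left one.
- spare_module: A second converter module, same as the first (60 x 48 x 34 mm), lying on the bench between fixture and tray, not in the fixture: leave alone. Origin under its centre.
- inductor: Copper ring coil, 46 mm across, 18 mm high, lying between fixture and tray: leave alone. Origin under its centre.
- capacitor: Black upright capacitor, 25 mm across, 35 mm high, between fixture and tray: leave alone. Origin under its centre.
- screwdriver: Screwdriver 170 mm long lying at the right: leave alone. Origin under its middle.
- screw_jar: Small closed jar, 54 mm across, 60 mm high, at the left: leave alone. Origin under its centre.
- board: Bare circuit board with parts, 100 x 80 mm, 21 mm high, lying at the left: leave alone. Origin under its centre.
Not all that is in view belongs to the job. Leave any brown, orange or turquoise look-alike of the cover alone.

How it is judged:
On the way, in this order (a step that is already met when the one before it is completed fails the run):
1. the cover is lifted clear of the fixture (z of cover in the frame of fixture above 0.07 m), for 0.1 s.
2. the cover stands upright on the floor of the tray, let go (z of cover in the frame of tray below 0.016 m and angle between cover's own z axis and vertical below 0.08 rad and x of cover in the frame of tray between -0.04 and 0.04 m and y of cover in the frame of tray between -0.04 and 0.04 m and contact force between the fingers and cover below 0.1 N and linear speed of cover below 0.03 m/s), for 0.3 s.
3. the module is pressed home against the stops and held (value of joint plunger above 0.0135 m and x of module in the frame of fixture above 0.0135 m and z of module in the frame of fixture below 0.018 m and angle between module's own z axis and vertical below 0.06 rad and angle between the x axis of module and the x axis of fixture, either way round below 0.06 rad and contact force between module and stops between 1 and 40 N and contact force between the fingers and module above 4 N), for 0.5 s.
At the end, for the whole second after the job is handed in: Fingers push the module (over 4 N), flat and in line in its channel, at rest, on the stops with 1 to 40 N: plunger travel and module origin past 13.5 mm. The cover stands upright on the tray floor, within 40 mm of its centre each way, untouched (all of step 3 and z of cover in the frame of tray below 0.016 m and angle between cover's own z axis and vertical below 0.08 rad and x of cover in the frame of tray between -0.04 and 0.04 m and y of cover in the frame of tray between -0.04 and 0.04 m and contact force between the fingers and cover below 0.1 N and linear speed of module below 0.01 m/s and linear speed of cover below 0.02 m/s); the arm keeps its last pose, push and grip.
It fails at once if the cover is let fall from more than 3 cm above the tray's floor (z of cover in the frame of tray above 0.042 m and contact force between the fingers and cover below 0.1 N).
It fails at once if the module is forced against the stops with more than 60 N (contact force between module and stops above 60 N).
It fails at once if the module is taken out of its channel (z of module in the frame of fixture above 0.03 m).
It fails at once if a bystander on the bench is shifted by more than 3 cm (distance of any of spare_module, inductor, capacitor, screwdriver, screw_jar, board from where it was at the start of the episode above 0.03 m).
It also fails if it takes over 64 s, if anything falls off the work surface, if the arm or the gripper's body presses on something with over 40 N, if the wrist force passes 120 N, or if a joint passes its speed limit or range.

## Working session

There is one attempt and no reset: what is moved stays moved. The work goes in short steps, Python scripts to look and compute and a tool call to move; the robot and the scene stay as the last step left them, time stands still between calls to the robot, and variables do not carry over. Pictures are saved under pics/ and viewed, and the job is handed in when it is done.

Besides the shell and the picture viewer there is one more tool, called after ">>>" as a command line: name --pt "numbers of a row" for each row, then --argument value for the rest. apply_moves: Moves the arm, as the interface text tells. Its arguments: {"type":"object","properties":{"motion":{"type":"array"},"squeeze":{"type":"number"}},"required":["motion"]}

```bash
mkdir -p pics; ls
python3 - <<'E'
from station import manip
import cv2,numpy as np
s=manip.sense();print(s)
for n in("scene","top","wrist"):
    im=manip.snapshot(n);cv2.imwrite(f"pics/{n}0.png",im[:,:,::-1]);c=manip.get_calibration(n);print(n,c)
E
```

```text
pics
{'t': 0.0, 'q': array([ 1.11746571e+00,  5.28460997e-01,  1.43392747e+00,  2.94754485e-06,
        1.18138537e+00, -1.78501588e-01]), 'qd': array([ 7.08247039e-05,  1.25949357e-04,  7.66007269e-04, -4.10612259e-04,
       -1.16179578e-03, -1.49935906e-03]), 'tau': array([ 3.76825074e-04, -4.42348766e+01, -1.78025830e+01, -1.61308785e-04,
        8.41820467e-03,  6.82475623e-07]), 'tcp_pos': array([0.16926306, 0.60089023, 0.23032879]), 'tool_rot': array([ 0.70117345, -0.09710207,  0.09662106, -0.69970805]), 'force': array([0.36585342, 0.20634511, 0.22228337]), 'ft_torque': array([-0.01357687,  0.03405958,  0.01712368]), 'finger_gap': 0.9988823067653725}
scene {'intrinsics': array([[467.16895176,   0.        , 314.95633607],
       [  0.        , 467.16895176, 237.57805809],
       [  0.        ,   0.        ,   1.        ]]), 'extrinsics': array([[-0.3539124 , -0.74550417,  0.5647739 ,  1.07068339],
       [ 0.93515618, -0.27229527,  0.22657936,  0.2119721 ],
       [-0.01513059,  0.60834104,  0.7935315 ,  0.97814873],
       [ 0.        ,  0.        ,  0.        ,  1.        ]])
[... 171 characters left out ...]
]]), 'extrinsics': array([[ 0.13677305,  0.97004068, -0.20078397,  0.2205876 ],
       [-0.99059899,  0.13340073, -0.0302968 , -0.07774709],
       [-0.0026044 ,  0.20304018,  0.97916694,  1.19837026],
       [ 0.        ,  0.        ,  0.        ,  1.        ]])}
wrist {'intrinsics': array([[335.41297692,   0.        , 315.37341648],
       [  0.        , 335.41297692, 235.83389423],
       [  0.        ,   0.        ,   1.        ]]), 'extrinsics': array([[ 0.27048686, -0.92065213, -0.2814898 ,  0.0978982 ],
       [ 0.96272113,  0.25799437,  0.08128304,  0.62195584],
       [-0.00221062, -0.29298218,  0.95611535,  0.37308133],
       [ 0.        ,  0.        ,  0.        ,  1.        ]])}
```

View pics/scene0.png

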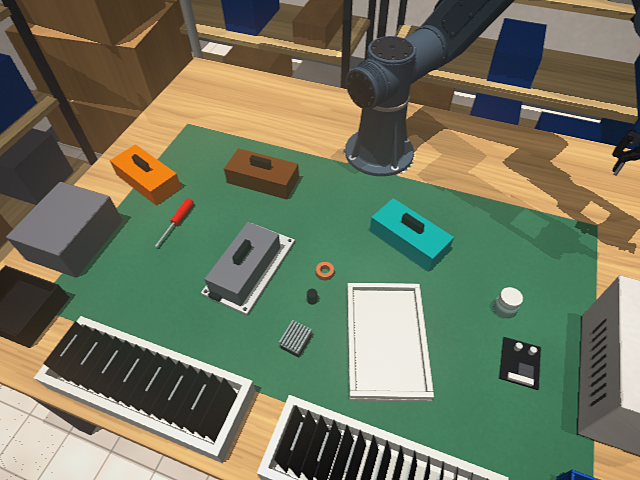

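View pics/top0.png

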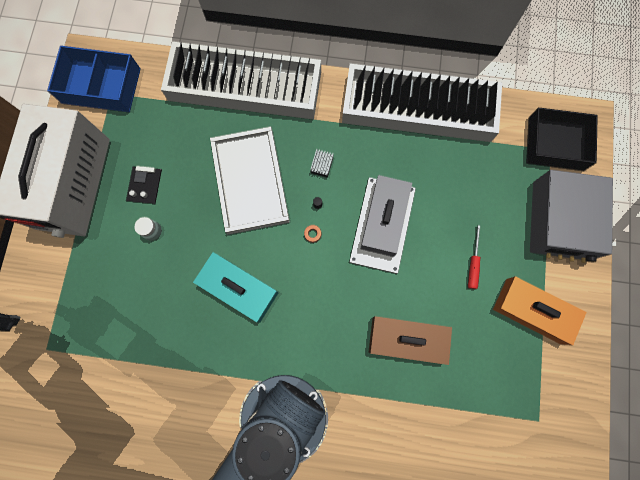

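View pics/wrist0.png

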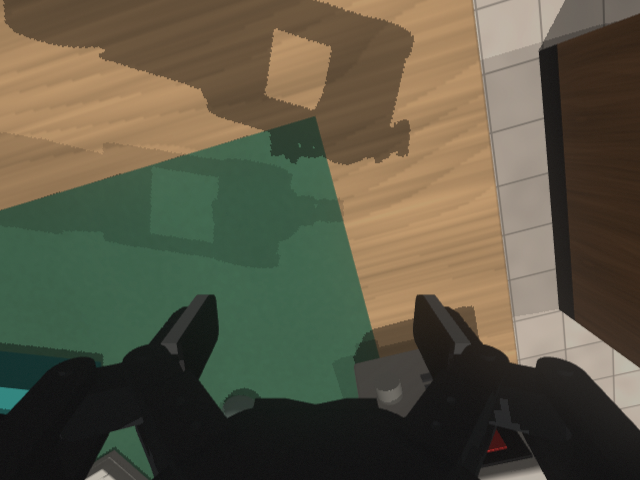

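Candidates in the top view: the grey cover on the white fixture plate (388,213), plus look-alikes in turquoise (235,287), brown (410,340) and orange (541,311). By the description I choose the grey one on the plate. Next I check it in a close crop.

Run:
```python
import cv2
a=cv2.imread("pics/top0.png")
cv2.imwrite("pics/c1.png",cv2.resize(a[165:285,335:435],None,fx=5,fy=5,interpolation=cv2.INTER_CUBIC))
cv2.imwrite("pics/c2.png",cv2.resize(a[115:245,200:345],None,fx=4.6,fy=4.6,interpolation=cv2.INTER_CUBIC))
b=cv2.imread("pics/scene0.png")
cv2.imwrite("pics/c3.png",cv2.resize(b[215:320,190:310],None,fx=5.5,fy=5.5,interpolation=cv2.INTER_CUBIC))
```

```text
(no output)
```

View pics/c1.png

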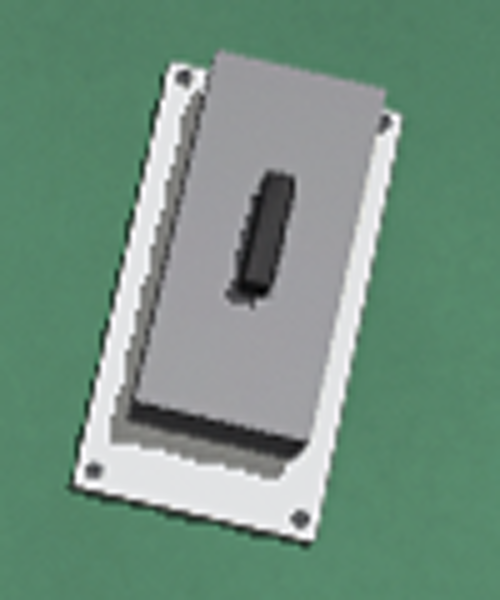

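View pics/c2.png

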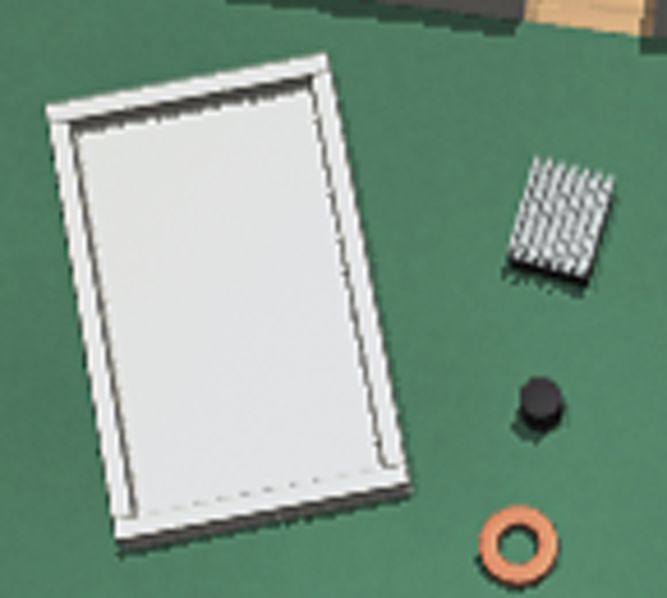

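View pics/c3.png

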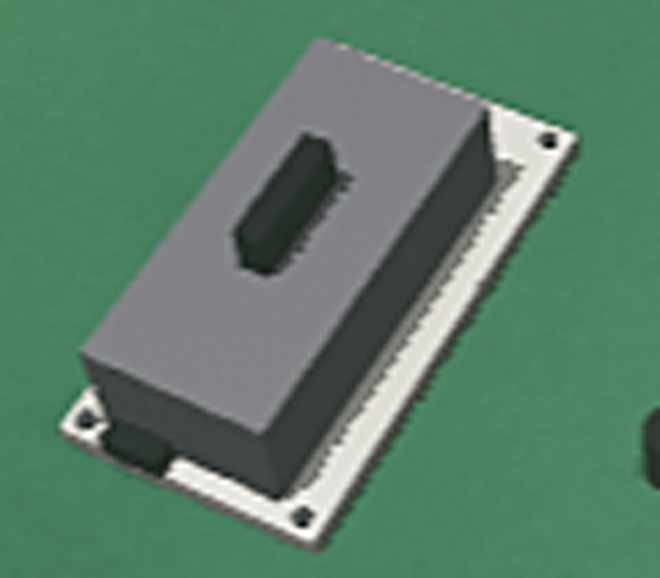

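The crops show the grey shell with its black bar handle on the white plate, so the choice is confirmed. The tray is empty, centred near (250,180). Next I fit the poses.

```bash
cat > h.py <<'E'
import numpy as np,cv2
from scipy.optimize import least_squares
from scipy.spatial.transform import Rotation as R
from station import manip
def proj(c,P):
    E=c["extrinsics"];K=c["intrinsics"]
    p=(np.asarray(P)-E[:3,3])@E[:3,:3]; p=p*[1,-1,-1]
    q=p@K.T; return q[:,:2]/q[:,2:]
def rect(p,lx,ly,z,cx=0):
    x,y,a=p; c,s=np.cos(a),np.sin(a)
    L=np.array([[lx/2,ly/2],[lx/2,-ly/2],[-lx/2,-ly/2],[-lx/2,ly/2]])+[cx,0]
    return np.c_[x+L[:,0]*c-L[:,1]*s, y+L[:,0]*s+L[:,1]*c, np.full(4,z)]
def fit(items,p0):
    f=lambda p:np.concatenate([(proj(c,rect(p,lx,ly,z,cx))-px)[np.asarray(m,bool)].ravel() for c,lx,ly,z,cx,px,m in items])
    r=least_squares(f,p0); return r.x,r.fun
E
python3 - <<'E'
from h import *
np.set_printoptions(precision=4,suppress=True)
T=manip.get_calibration("top");S=manip.get_calibration("scene")
u=lambda l,f,o:np.array(l)/f-0.5+0.5/f+np.array(o)
A=[1]*4
# FL,FR,NR,NL
cov=u([(218,52),(385,92),(307,442),(135,402)],5,(335,165))
fix=u([(170,63),(402,117),(314,537),(74,485)],5,(335,165))
tr=u([(47,107),(326,55),(408,480),(118,532)],4.6,(200,115))
# scene: cover top: far(x+) is bottom-left; left(y+) is right side
scov=u([(262,432),(82,355),(322,40),(487,108)],5.5,(190,215))
sfix=u([(318,545),(62,430),(0,0),(577,138)],5.5,(190,215))
for nm,it,p0 in [("covT",[(T,.19,.09,.072,0,cov,A)],(.6,-.2,-.2)),("covS",[(S,.19,.09,.072,0,scov,A)],(.6,-.2,-.2)),
 ("covTS",[(T,.19,.09,.072,0,cov,A),(S,.19,.09,.072,0,scov,A)],(.6,-.2,-.2)),
 ("fixT",[(T,.24,.13,.014,0,fix,A)],(.6,-.2,-.2)),("fixS",[(S,.24,.13,.014,0,sfix,[1,1,0,1])],(.6,-.2,-.2)),
 ("trayT",[(T,.27,.17,.03,0,tr,A)],(.6,.2,.2))]:
    p,r=fit(it,p0);print(nm,p,np.degrees(p[2]),r.round(1))
    if nm=="fixT": print("exp cover",p[:2]+.015*np.array([np.cos(p[2]),np.sin(p[2])]))
E
```

```text
covT [ 0.5342 -0.1888 -0.1071] -6.13412978453868 [-0.3 -0.2  0.4 -0.2  0.4  0.4 -0.4 -0.1]
covS [ 0.5353 -0.189  -0.104 ] -5.960426408152611 [ 0.1  0.8 -0.3 -0.2 -0.4 -0.4  0.7 -0.4]
covTS [ 0.5347 -0.189  -0.1056] -6.050875476503772 [-0.3 -0.4  0.4 -0.4  0.5  0.2 -0.2 -0.3  0.1  0.5 -0.2 -0.5 -0.3 -0.5
  0.9 -0.5]
fixT [ 0.5204 -0.1865 -0.0954] -5.463896217906199 [-0.2 -0.6  0.4 -0.9  0.3  1.1 -0.5  0.2]
exp cover [ 0.5353 -0.1879]
fixS [ 0.5211 -0.1858 -0.0896] -5.133929493331356 [-0.1  0.1 -0.2  0.2  0.4 -0.5]
trayT [0.5947 0.186  0.3368] 19.29503626124636 [-0.3 -0.8  0.3 -1.   0.4  0.2 -0.5  1.4]
```

```bash
cat >> h.py <<'E'
def rows(cmd_pos,yawrot,tgts):
    # yawrot: 3x3 tool rot commanded; tgts list of (pos, handle-axis angle of jaws or None)
    o=[]
    for p,ja in tgts:
        d=yawrot.T@(np.array(p)-cmd_pos)/.03
        tw=0
        if ja is not None:
            z=np.array([np.cos(ja),np.sin(ja),0]); zl=yawrot.T@z
            tw=np.degrees(np.arctan2(zl[0],zl[2])); tw=(tw+90)%180-90
        o.append((d.round(3),round(tw/10,3)))
    return o
E
python3 - <<'E'
from h import *
np.set_printoptions(precision=4,suppress=True)
s=manip.sense();M=R.from_quat(s["tool_rot"]).as_matrix();print(M)
a=np.pi/2-.103
for r in rows(np.array([.17,.602,.231]),M,[((.45,.2,.231),a),((.535,-.1885,.18),a)]):print(r)
E
```

```text
[[ 0.9625 -0.0007  0.2714]
 [-0.2714 -0.0015  0.9625]
 [-0.0003 -1.     -0.0016]]
(array([ 12.619,   0.013, -10.364]), np.float64(-0.984))
(array([ 18.861,   1.73 , -22.057]), np.float64(-0.984))
```

>>> apply_moves --pt "85 6 0 -5 -0.98" --pt "85 12.62 0 -10.36 -0.98" --pt "85 12.62 0 -10.36 -0.98" --pt "85 12.62 0 -10.36 -0.98" --pt "85 12.62 0 -10.36 -0.98" --pt "85 12.62 0 -10.36 -0.98" --pt "85 12.62 0 -10.36 -0.98" --pt "85 12.62 0 -10.36 -0.98" --pt "85 18.86 1.73 -22.06 -0.98" --pt "85 18.86 1.73 -22.06 -0.98" --pt "85 18.86 1.73 -22.06 -0.98" --pt "85 18.86 1.73 -22.06 -0.98" --squeeze 50

```text
t: 1.65
tcp_pos: [0.5027, -0.0445, 0.1987]
tool_rot: [-0.706, 0.037, -0.037, 0.706]
force: [0.7, -0.3, 0.4]
finger_gap: 0.996
```

Run:
```python
from h import *
s=manip.sense();M=R.from_quat(s["tool_rot"]).as_matrix()
print(s["tcp_pos"],s["qd"].round(2))
for r in rows(s["tcp_pos"],M,[((.535,-.1885,.18),np.pi/2-.103)]):print(r)
```

```text
[ 0.50272053 -0.0445303   0.19866471] [-0.91  0.25 -0.23  0.   -0.04 -0.9 ]
(array([ 1.568,  0.622, -4.662]), np.float64(-0.006))
```

>>> apply_moves --pt "85 1.3 0.5 -3.8 0" --pt "85 1.3 0.5 -3.8 0" --pt "85 1.3 0.5 -3.8 0" --pt "85 1.3 0.5 -3.8 0" --pt "85 1.3 0.5 -3.8 0"

```text
t: 2.28
tcp_pos: [0.529, -0.1584, 0.184]
tool_rot: [-0.706, 0.036, -0.036, 0.706]
force: [0.1, -0.5, 0.3]
finger_gap: 0.996
```

Run:
```python
from h import *
s=manip.sense();M=R.from_quat(s["tool_rot"]).as_matrix()
print(s["tcp_pos"],s["qd"].round(2))
print(rows(s["tcp_pos"],M,[((.535,-.1885,.18),np.pi/2-.103)]))
im=manip.snapshot("wrist");cv2.imwrite("pics/w1.png",im[:,:,::-1])
c=manip.get_calibration("wrist")
H=rect((.535,-.1885,-.103),.06,.016,.1)
print(proj(c,H)); print(proj(c,rect((.535,-.1885,-.103),.19,.09,.072)))
```

```text
[ 0.52895974 -0.1583683   0.18396367] [ 0.01 -0.01 -0.   -0.   -0.   -0.  ]
[(array([ 0.303,  0.131, -0.979]), np.float64(0.005))]
[[285.99922661 292.09308089]
 [264.51991311 292.05083947]
 [260.85499289 213.46010221]
 [283.95789727 213.5077388 ]]
[[332.37714213 344.67403992]
 [230.27139369 344.4797394 ]
 [211.10657762 115.77578121]
 [336.86342226 116.04996755]]
```

View pics/w1.png

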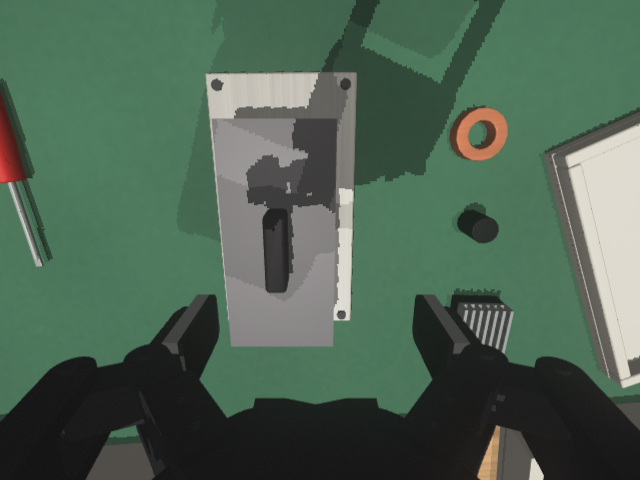

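The wrist view shows the handle at about (276,250). The reprojected fit puts it at (274,253), within about 1 mm. I descend and grip.

>>> apply_moves --pt "85 0.3 0.13 -0.98 0" --pt "85 0.3 1 -0.98 0" --pt "85 0.3 2.5 -0.98 0" --pt "85 0.3 3.55 -0.98 0" --pt "85 0.3 3.55 -0.98 0" --pt "40 0.3 3.55 -0.98 0" --pt "10 0.3 3.55 -0.98 0" --pt "10 0.3 3.55 -0.98 0" --pt "10 0.3 3.55 -0.98 0" --pt "10 0.3 3.55 -0.98 0" --pt "10 0.3 3.55 -0.98 0" --pt "10 0.3 3.55 -0.98 0" --squeeze 60

```text
t: 3.82
tcp_pos: [0.5357, -0.1899, 0.0781]
tool_rot: [-0.706, 0.036, -0.037, 0.706]
force: [-0.4, 2.9, 6.4]
finger_gap: 0.174
```

Run:
```python
from h import *
s=manip.sense()
print(s["tcp_pos"],s["force"],s["finger_gap"])
im=manip.snapshot("wrist");cv2.imwrite("pics/w2.png",im[:,:,::-1])
```

```text
[ 0.53573522 -0.18993056  0.07814053] [-0.38558408  2.90241427  6.39050222] 0.1735323947427877
```

View pics/w2.png

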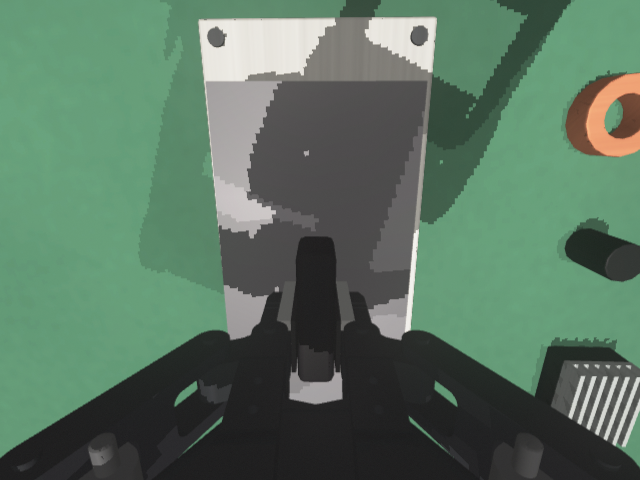

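The handle is between the pads at (316,310) and the gap matches 16 mm. I lift.

>>> apply_moves --pt "10 0 -0.3 0 0" --pt "10 0 -0.8 0 0" --pt "10 0 -1.5 0 0" --pt "10 0 -2.3 0 0" --pt "10 0 -3.2 0 0" --pt "10 0 -3.8 0 0" --pt "10 0 -3.8 0 0" --pt "10 0 -3.8 0 0" --squeeze 60

```text
t: 4.88
tcp_pos: [0.5348, -0.1899, 0.1911]
tool_rot: [-0.706, 0.037, -0.036, 0.706]
force: [0.5, 0.7, -2.1]
finger_gap: 0.175
```

Run:
```python
from h import *
s=manip.sense();M=R.from_quat(s["tool_rot"]).as_matrix()
print(s["tcp_pos"],s["force"],s["finger_gap"])
im=manip.snapshot("top");cv2.imwrite("pics/t3.png",cv2.resize(im[100:300,150:450,::-1],None,fx=2.6,fy=2.6))
im=manip.snapshot("scene");cv2.imwrite("pics/s3.png",im[:,:,::-1])
# tray pose guess
print(rows(s["tcp_pos"],M,[((.5947,.186,.192),np.pi/2+.3368)]))
```

```text
[ 0.53478925 -0.18989344  0.19105175] [ 0.46721181  0.73573641 -2.12950409] 0.17503961287689138
[(array([ 0.687, -0.027, 12.669]), np.float64(-2.525))]
```

View pics/t3.png

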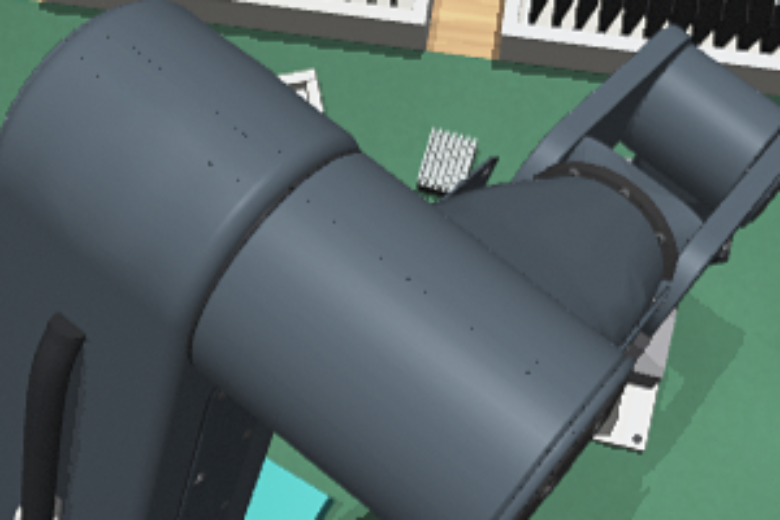

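View pics/s3.png

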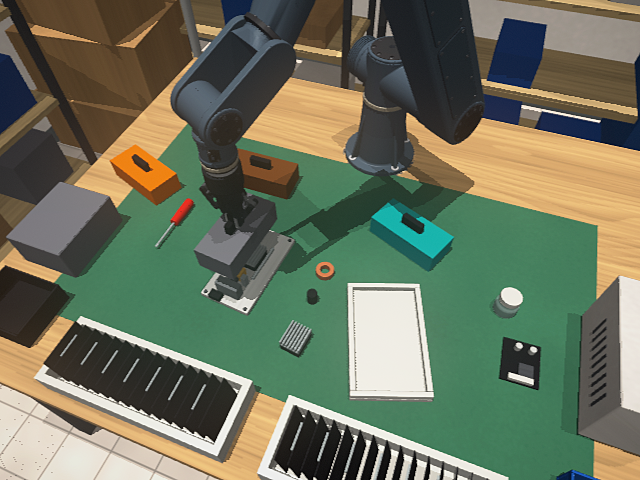

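The cover hangs level below the gripper near (237,235), clear of the fixture. I check the tray fit against the scene view before carrying it over.

Run:
```python
from h import *
S=manip.get_calibration("scene")
print(proj(S,rect((.5947,.186,.3368),.27,.17,.03)).round(1))
b=cv2.imread("pics/s3.png")
cv2.imwrite("pics/c4.png",cv2.resize(b[270:410,330:450],None,fx=4,fy=4,interpolation=cv2.INTER_CUBIC))
```

```text
[[433.9 397.6]
 [349.6 395.9]
 [347.3 282.5]
 [419.1 283.4]]
```

View pics/c4.png

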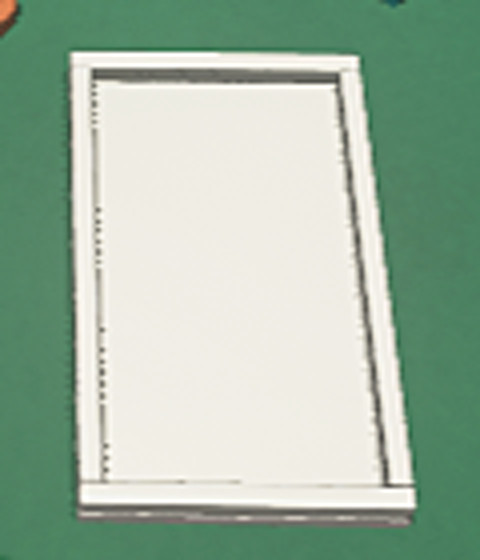

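The reprojected corners agree with the picture, e.g. (433.9,397.6) against about (433.7,396). Next I carry the cover over.

>>> apply_moves --pt "10 0.03 0 0.5 -0.1" --pt "10 0.1 0 1.5 -0.3" --pt "10 0.2 0 3 -0.6" --pt "10 0.3 0 4.5 -0.9" --pt "10 0.35 0 6 -1.2" --pt "10 0.4 0 7.5 -1.5" --pt "10 0.5 0 9 -1.8" --pt "10 0.55 0 10.5 -2.1" --pt "10 0.62 0 11.7 -2.35" --pt "10 0.69 0 12.5 -2.5" --pt "10 0.69 0 12.67 -2.53" --pt "10 0.69 0 12.67 -2.53" --squeeze 60

```text
t: 6.48
tcp_pos: [0.5946, 0.1859, 0.1909]
tool_rot: [0.697, 0.119, -0.12, -0.697]
force: [-0.2, 0.3, -2.1]
finger_gap: 0.178
```

>>> apply_moves --pt "10 0 0 0 0" --pt "10 0 0 0 0"

```text
t: 6.72
tcp_pos: [0.5954, 0.1847, 0.1915]
tool_rot: [0.697, 0.118, -0.118, -0.697]
force: [0.0, 1.2, -1.6]
finger_gap: 0.17
```

Run:
```python
from h import *
s=manip.sense();M=R.from_quat(s["tool_rot"]).as_matrix()
print(s["tcp_pos"],s["force"],s["finger_gap"],s["qd"].round(2))
print(rows(s["tcp_pos"],M,[((.5947,.186,.08),np.pi/2+.3368)]))
im=manip.snapshot("scene");cv2.imwrite("pics/s5.png",im[:,:,::-1])
im=manip.snapshot("wrist");cv2.imwrite("pics/w5.png",im[:,:,::-1])
```

```text
[0.59535505 0.18472734 0.19147201] [ 0.00810789  1.17056182 -1.61069741] 0.16978616359526852 [-0. -0. -0.  0.  0.  0.]
[(array([-0.005,  3.716,  0.048]), np.float64(-0.003))]
```

View pics/s5.png

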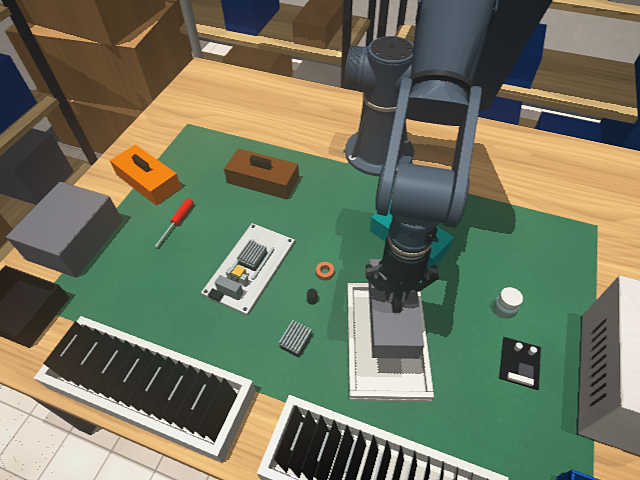

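View pics/w5.png

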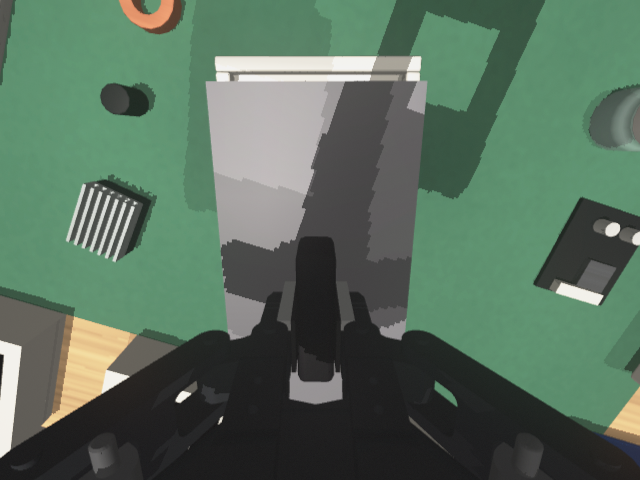

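The cover is level over the tray, aligned with it and centred. I lower it most of the way, then settle it gently.

>>> apply_moves --pt "10 0 0.8 0.04 0" --pt "10 0 1.8 0.04 0" --pt "10 0 2.6 0.04 0" --pt "10 0 3.2 0.04 0" --pt "10 0 3.5 0.04 0" --pt "10 0 3.65 0.04 0" --pt "10 0 3.75 0.04 0" --pt "10 0 3.8 0.04 0" --pt "10 0 3.83 0.04 0" --pt "10 0 3.85 0.04 0" --pt "10 0 3.85 0.04 0"

```text
t: 8.2
tcp_pos: [0.5951, 0.187, 0.0762]
tool_rot: [-0.697, -0.119, 0.119, 0.697]
force: [0.3, 0.0, -1.3]
finger_gap: 0.171
```

>>> apply_moves --pt "10 0 0.02 0 0" --pt "10 0 0.04 0 0" --pt "10 0 0.06 0 0" --pt "10 0 0.06 0 0"

```text
t: 8.7
tcp_pos: [0.5951, 0.1873, 0.076]
tool_rot: [-0.697, -0.119, 0.119, 0.697]
force: [-3.8, 0.3, 9.5]
finger_gap: 0.172
```

Contact: about 10 N upward, so the rim is on the floor. I release and retreat.

>>> apply_moves --pt "30 0 0 0 0" --pt "50 0 0 0 0" --pt "60 0 0 0 0" --pt "60 0 0 0 0" --pt "60 0 -0.5 0 0" --pt "60 0 -1.5 0 0" --pt "60 0 -3 0 0" --pt "60 0 -4 0 0" --pt "60 0 -4 0 0" --pt "60 0 -4 0 0"

```text
t: 9.95
tcp_pos: [0.5944, 0.1868, 0.194]
tool_rot: [0.697, 0.119, -0.119, -0.697]
force: [0.6, -0.2, -0.3]
finger_gap: 0.699
```

Run:
```python
from h import *
s=manip.sense();M=R.from_quat(s["tool_rot"]).as_matrix()
print(s["tcp_pos"],s["force"],s["finger_gap"],s["qd"].round(2))
im=manip.snapshot("scene");cv2.imwrite("pics/s6.png",im[:,:,::-1])
cv2.imwrite("pics/s6f.png",cv2.resize(im[215:320,190:310,::-1],None,fx=5.5,fy=5.5,interpolation=cv2.INTER_CUBIC))
im=manip.snapshot("top");cv2.imwrite("pics/t6.png",im[:,:,::-1])
cv2.imwrite("pics/t6f.png",cv2.resize(im[165:285,335:435,::-1],None,fx=5,fy=5,interpolation=cv2.INTER_CUBIC))
```

```text
[0.59438566 0.186836   0.19399892] [ 0.58745112 -0.1966994  -0.30845134] 0.6987373351981147 [-0.    0.02  0.02 -0.   -0.   -0.  ]
```

View pics/s6.png

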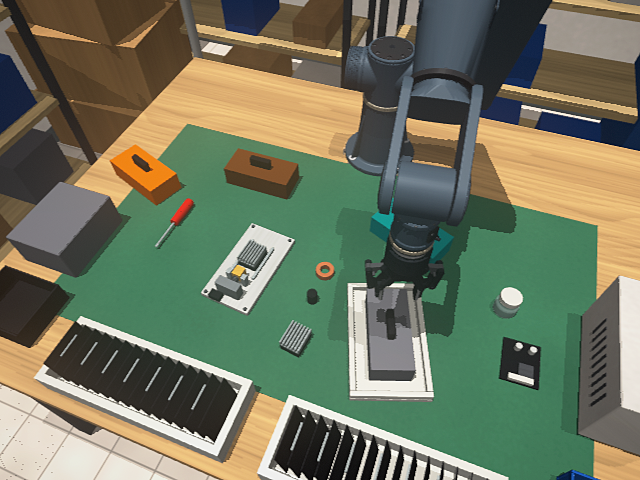

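View pics/s6f.png

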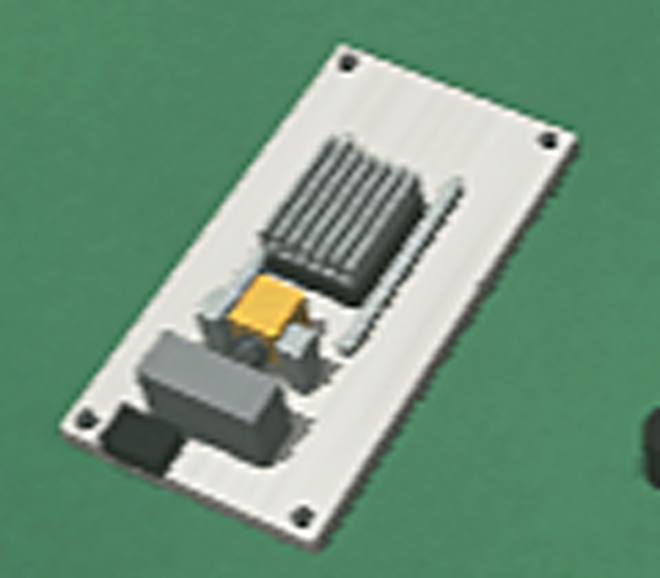

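View pics/t6f.png

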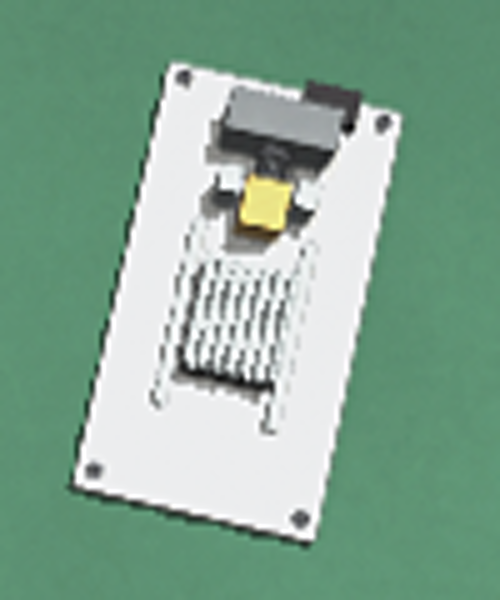

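The cover stands upright in the tray, (390,335) in the scene view. The module (fins) is uncovered in the channel, (342,210) in the crop. Next I refine the fixture pose and locate the module.

Run:
```python
from h import *
np.set_printoptions(precision=4,suppress=True)
T=manip.get_calibration("top");S=manip.get_calibration("scene")
u=lambda l,f,o:np.array(l)/f-0.5+0.5/f+np.array(o)
A=[1]*4
fix=u([(170,63),(402,117),(314,537),(74,485)],5,(335,165))
sfix=u([(318,543),(62,430),(340,45),(577,138)],5.5,(190,215))
p,r=fit([(T,.24,.13,.014,0,fix,A),(S,.24,.13,.014,0,sfix,A)],(.52,-.186,-.1));print("fix",p,r.round(1))
smod=u([(358,275),(265,240),(335,138),(420,182)],5.5,(190,215))
m,r=fit([(S,.06,.048,.048,0,smod,A)],(.5,-.186,-.1));print("mod",m,r.round(1))
c,s=np.cos(p[2]),np.sin(p[2]);d=m[:2]-p[:2];print("mod in fix",d[0]*c+d[1]*s,-d[0]*s+d[1]*c)
for x in(-.08,-.07,-.024): print(x,p[:2]+x*np.array([c,s]))
st=manip.sense();M=R.from_quat(st["tool_rot"]).as_matrix()
w=lambda x,z:np.r_[p[:2]+x*np.array([c,s]),z]
ja=np.pi/2+p[2]
print(rows(st["tcp_pos"],M,[(w(-.085,.19),ja),(w(-.085,.03),ja)]))
```

```text
fix [ 0.5206 -0.1863 -0.0916] [-0.5 -0.6  0.2 -1.1  0.4  1.  -0.4  0.2 -0.3  0.2 -0.4 -0.1  0.3 -0.2
  0.3 -0.6]
mod [ 0.5044 -0.182  -0.0956] [-0.2  0.4 -0.3 -0.3 -0.3  0.6  0.9 -0.8]
mod in fix -0.016573445756233148 0.002814502355874247
-0.08 [ 0.4409 -0.179 ]
-0.07 [ 0.4509 -0.1799]
-0.024 [ 0.4967 -0.1841]
[(array([-9.003,  0.115, -9.745]), np.float64(2.46)), (array([-8.988,  5.448, -9.748]), np.float64(2.46))]
```

>>> apply_moves --pt "60 -0.5 0 -0.5 0" --pt "40 -1.3 0 -1.4 0.4" --pt "16 -2.2 0 -2.4 0.8" --pt "16 -3.2 0 -3.5 1.2" --pt "16 -4.2 0 -4.6 1.6" --pt "16 -5.2 0 -5.7 2.0" --pt "16 -6.2 0 -6.8 2.3" --pt "16 -7.2 0 -7.9 2.44" --pt "16 -8.2 0 -8.9 2.44" --pt "16 -8.9 0 -9.6 2.44" --pt "16 -9 0.1 -9.75 2.44" --pt "16 -9 0.1 -9.75 2.44" --squeeze 60

```text
t: 11.55
tcp_pos: [0.4368, -0.1781, 0.1903]
tool_rot: [-0.706, 0.032, -0.031, 0.707]
force: [0.4, -0.2, -0.6]
finger_gap: 0.185
```

>>> apply_moves --pt "16 0 0 0 0" --pt "16 0 0 0 0"

```text
t: 11.8
tcp_pos: [0.4375, -0.1776, 0.1911]
tool_rot: [-0.706, 0.031, -0.03, 0.707]
force: [-0.6, 0.3, 0.2]
finger_gap: 0.183
```

Run:
```python
from h import *
np.set_printoptions(precision=4,suppress=True)
p=(.5206,-.1863,-.095)
c,s=np.cos(p[2]),np.sin(p[2])
st=manip.sense();M=R.from_quat(st["tool_rot"]).as_matrix()
print(st["tcp_pos"],st["force"],st["finger_gap"],np.arctan2(M[1,0],M[0,0]))
w=lambda x,z:np.r_[p[:2]+x*np.array([c,s]),z]
print(rows(st["tcp_pos"],M,[(w(-.085,.028),np.pi/2+p[2]),(w(-.026,.028),np.pi/2+p[2])]))
im=manip.snapshot("wrist");cv2.imwrite("pics/w7.png",im[:,:,::-1])
C=manip.get_calibration("wrist")
print(proj(C,rect(p,.24,.13,.014)).round(0))
print(proj(C,rect(p,.06,.048,.048,-.0166)).round(0))
```

```text
[ 0.4375 -0.1776  0.1911] [-0.6123  0.2769  0.2057] 0.18307670010891322 -0.08646679779537665
[(array([-0.046,  5.437, -0.027]), np.float64(0.049)), (array([ 1.92 ,  5.436, -0.044]), np.float64(0.049))]
[[369. 385.]
 [257. 384.]
 [246. 174.]
 [383. 176.]]
[[338. 319.]
 [288. 319.]
 [288. 260.]
 [340. 261.]]
```

View pics/w7.png

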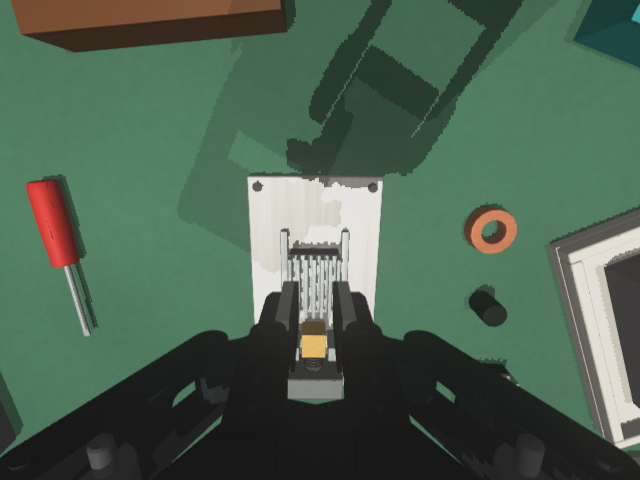

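Plate corners at (248,177)/(382,177) agree with the prediction (246,174)/(383,176). The module lies in the channel below the fingers' line. I descend behind it.

>>> apply_moves --pt "16 -0.05 1 -0.03 0.05" --pt "16 -0.05 2.5 -0.03 0.05" --pt "16 -0.05 4 -0.03 0.05" --pt "16 -0.05 5 -0.03 0.05" --pt "16 -0.05 5.43 -0.03 0.05" --pt "16 -0.05 5.43 -0.03 0.05" --pt "16 -0.05 5.43 -0.03 0.05"

```text
t: 12.72
tcp_pos: [0.4364, -0.1796, 0.0292]
tool_rot: [0.707, -0.033, 0.035, -0.706]
force: [-0.6, -0.5, 0.1]
finger_gap: 0.188
```

Run:
```python
from h import *
np.set_printoptions(precision=4,suppress=True)
p=(.5206,-.1863,-.095)
c,s=np.cos(p[2]),np.sin(p[2])
st=manip.sense();M=R.from_quat(st["tool_rot"]).as_matrix()
d=st["tcp_pos"][:2]-p[:2];print(st["tcp_pos"],st["force"],st["finger_gap"],np.arctan2(M[1,0],M[0,0]),"fix",d[0]*c+d[1]*s,-d[0]*s+d[1]*c)
im=manip.snapshot("wrist");cv2.imwrite("pics/w8.png",im[:,:,::-1])
im=manip.snapshot("scene");cv2.imwrite("pics/s8.png",cv2.resize(im[170:320,170:350,::-1],None,fx=4,fy=4,interpolation=cv2.INTER_CUBIC))
```

```text
[ 0.4364 -0.1796  0.0292] [-0.5622 -0.5399  0.1078] 0.18815637099658403 -0.09646863979583997 fix -0.08447616072559198 -0.0013615452677580584
```

View pics/w8.png

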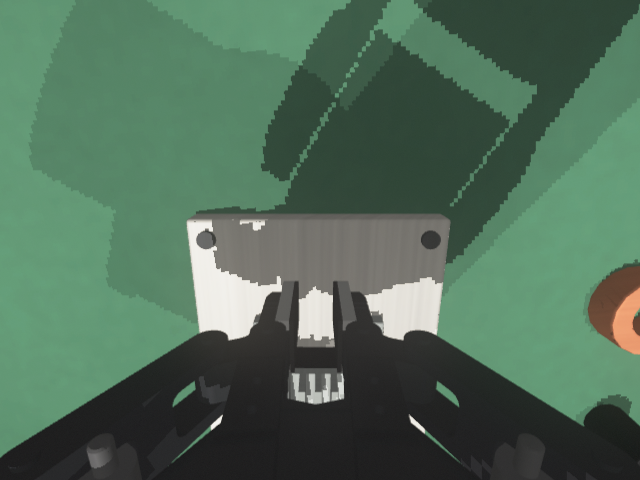

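View pics/s8.png

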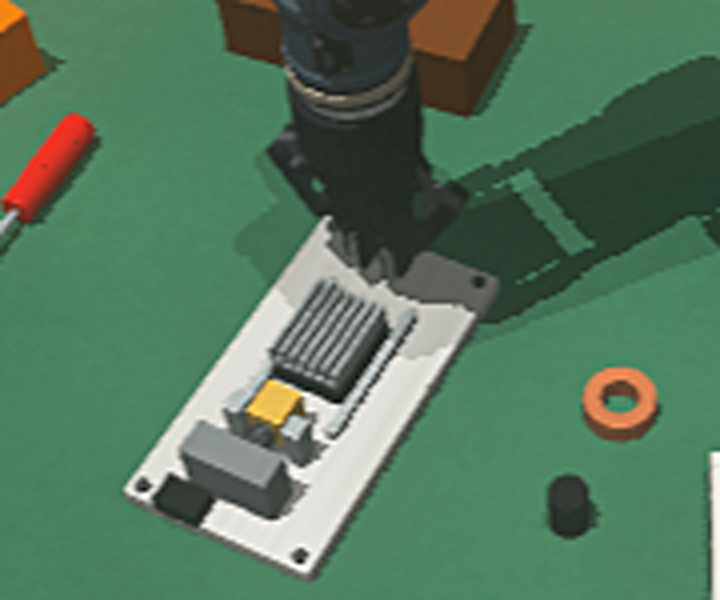

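The fingers stand behind the module, inside the channel line. I advance to contact in small steps.

>>> apply_moves --pt "16 0.25 0.03 0.06 0" --pt "16 0.5 0.03 0.06 0" --pt "16 0.7 0.03 0.06 0" --pt "16 0.8 0.03 0.06 0" --pt "16 0.9 0.03 0.06 0" --pt "16 1.0 0.03 0.06 0" --pt "16 1.1 0.03 0.06 0" --pt "16 1.2 0.03 0.06 0" --pt "16 1.2 0.03 0.06 0"

```text
t: 13.95
tcp_pos: [0.4726, -0.1814, 0.0273]
tool_rot: [0.707, -0.034, 0.035, -0.706]
force: [-0.5, 0.4, 0.7]
finger_gap: 0.184
```

```bash
cat > st.py <<'E'
from h import *
np.set_printoptions(precision=4,suppress=True)
p=(.5206,-.1863,-.095)
c,s=np.cos(p[2]),np.sin(p[2])
st=manip.sense();M=R.from_quat(st["tool_rot"]).as_matrix()
d=st["tcp_pos"][:2]-p[:2];print(st["tcp_pos"],st["force"],st["finger_gap"],np.arctan2(M[1,0],M[0,0]),"fix",d[0]*c+d[1]*s,-d[0]*s+d[1]*c)
E
python3 st.py
```

```text
[ 0.4726 -0.1814  0.0273] [-0.5475  0.4387  0.6623] 0.18410537636151847 -0.09674120667427648 fix -0.0482865815958281 0.00036417780185526907
```

>>> apply_moves --pt "16 0.1 0.01 0 0" --pt "16 0.2 0.01 0 0" --pt "16 0.3 0.01 0 0" --pt "16 0.4 0.01 0 0" --pt "16 0.45 0.01 0 0" --pt "16 0.45 0.01 0 0"

```text
t: 14.7
tcp_pos: [0.4823, -0.1814, 0.0271]
tool_rot: [-0.706, 0.036, -0.032, 0.707]
force: [-8.9, -1.5, 6.3]
finger_gap: 0.186
```

```bash
cat >> st.py <<'E'
import sys
if len(sys.argv)>1:
    n=sys.argv[1]
    im=manip.snapshot("scene");cv2.imwrite(f"pics/s{n}.png",cv2.resize(im[200:320,190:320,::-1],None,fx=5,fy=5,interpolation=cv2.INTER_CUBIC))
    im=manip.snapshot("wrist");cv2.imwrite(f"pics/w{n}.png",im[:,:,::-1])
E
python3 st.py 9
```

```text
[ 0.4823 -0.1814  0.0271] [-8.8618 -1.4538  6.2776] 0.18589971386466714 -0.09630267503271164 fix -0.03862286305906885 0.0012278269898189022
```

View pics/s9.png

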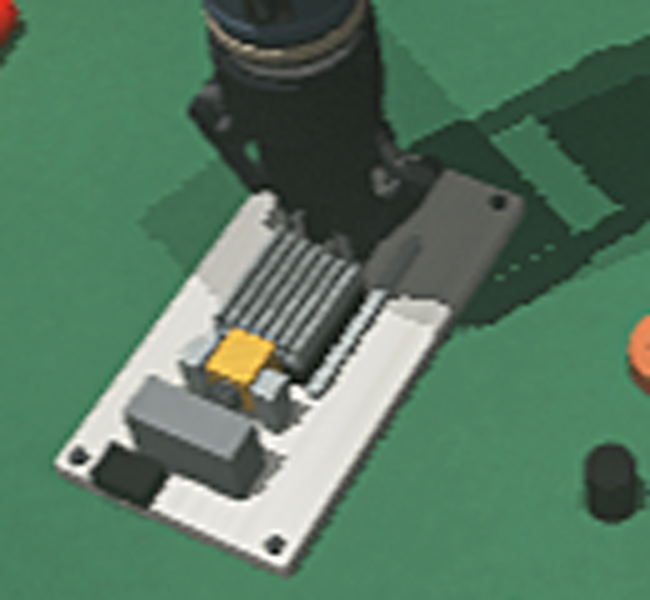

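View pics/w9.png

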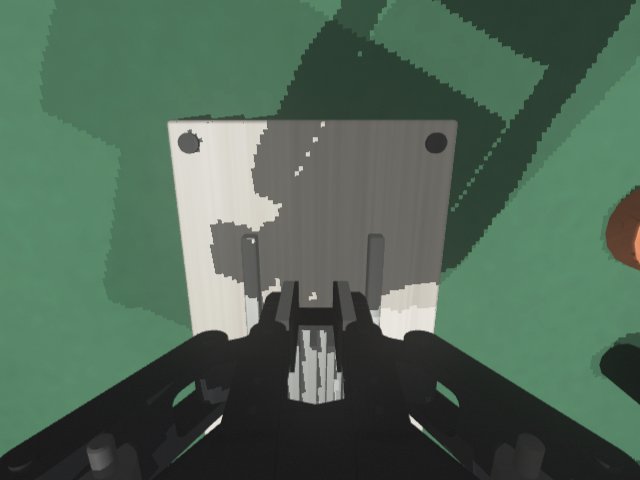

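Plunger contact, about 9 N. The module is straight and in front of the yellow plunger. I continue in small steps.

>>> apply_moves --pt "16 0.06 0 0 0" --pt "16 0.12 0 0 0" --pt "16 0.18 0 0 0" --pt "16 0.24 0 0 0" --pt "16 0.3 0 0 0" --pt "16 0.3 0 0 0"

```text
t: 15.55
tcp_pos: [0.4887, -0.1814, 0.0271]
tool_rot: [-0.705, 0.038, -0.03, 0.708]
force: [-13.2, -2.6, 9.6]
finger_gap: 0.19
```

```bash
python3 st.py
```

```text
[ 0.4887 -0.1814  0.0271] [-13.153   -2.6203   9.5847] 0.18994956003785388 -0.09589662181455806 fix -0.03223938161722888 0.001864697575159246
```

>>> apply_moves --pt "16 0.06 -0.02 0 0" --pt "16 0.12 -0.05 0 0" --pt "16 0.18 -0.05 0 0" --pt "16 0.22 -0.05 0 0" --pt "16 0.22 -0.05 0 0"

```text
t: 16.18
tcp_pos: [0.4952, -0.1822, 0.0273]
tool_rot: [-0.705, 0.038, -0.03, 0.708]
force: [-12.7, -2.3, 0.6]
finger_gap: 0.185
```

```bash
python3 st.py 10
```

```text
[ 0.4952 -0.1822  0.0273] [-12.7031  -2.3267   0.6341] 0.18453815043525532 -0.09591898475140405 fix -0.025705699352141943 0.0016533024059049279
```

View pics/s10.png

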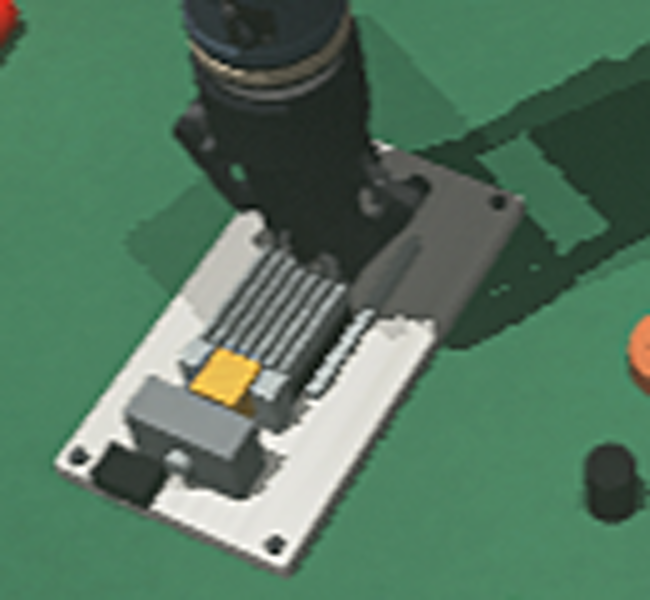

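View pics/w10.png

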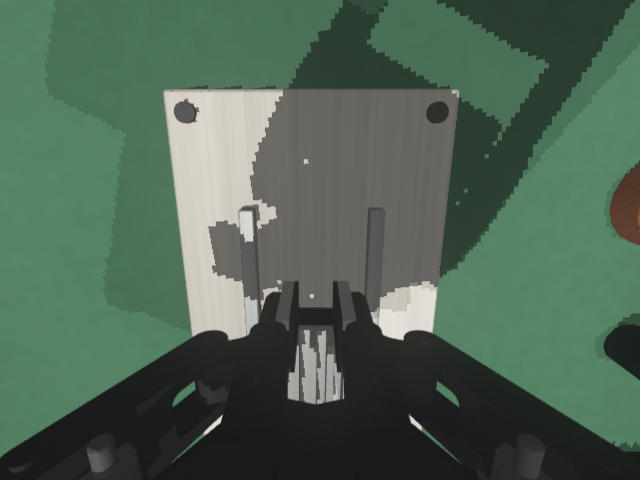

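The plunger face is now nearly level with the stops (crop, (225,375)) and the vertical load is gone. I step 1–2 mm at a time, watching for the stops.

>>> apply_moves --pt "16 0.03 0 0 0" --pt "16 0.06 0 0 0" --pt "16 0.06 0 0 0"

```text
t: 16.65
tcp_pos: [0.4951, -0.1821, 0.0273]
tool_rot: [-0.704, 0.039, -0.028, 0.708]
force: [-15.8, -5.6, 3.2]
finger_gap: 0.19
```

```bash
python3 st.py
```

```text
[ 0.4951 -0.1821  0.0273] [-15.7872  -5.5582   3.1754] 0.1900002999096812 -0.09560632606473185 fix -0.02575701442539761 0.0017745543434158572
```

>>> apply_moves --pt "16 0.03 0 0 0" --pt "16 0.05 0 0 0" --pt "16 0.05 0 0 0"

```text
t: 17.02
tcp_pos: [0.4951, -0.182, 0.0273]
tool_rot: [-0.704, 0.04, -0.027, 0.708]
force: [-18.8, -6.2, 4.7]
finger_gap: 0.188
```

```bash
python3 st.py
```

```text
[ 0.4951 -0.182   0.0273] [-18.7818  -6.1616   4.7488] 0.18763372206471357 -0.09529040432196745 fix -0.02576247461183616 0.0018500711281569993
```

The push rises without travel, at TCP −25.8 mm against a predicted −26 mm, so the module is on the stops. I add a few newtons and hold.

>>> apply_moves --pt "16 0.03 -0.01 0 0" --pt "16 0.05 -0.02 0 0" --pt "16 0.05 -0.02 0 0" --pt "16 0.05 -0.02 0 0" --pt "16 0.05 -0.02 0 0" --pt "16 0.05 -0.02 0 0" --pt "16 0.05 -0.02 0 0" --pt "16 0.05 -0.02 0 0" --pt "16 0.05 -0.02 0 0" --pt "16 0.05 -0.02 0 0"

```text
t: 18.27
tcp_pos: [0.4951, -0.1819, 0.0274]
tool_rot: [-0.704, 0.041, -0.026, 0.709]
force: [-21.8, -7.6, 2.5]
finger_gap: 0.192
```

```bash
python3 st.py 11
python3 - <<'E'
from h import *
im=manip.snapshot("scene");cv2.imwrite("pics/sF.png",im[:,:,::-1]); print(manip.sense()["force"])
S=manip.get_calibration("scene")
p=np.array([.5206,-.1863,-.095])
print("mod home pred crop px",((proj(S,rect(p,.06,.048,.048,.015))-[190,200])*5).round(0))
E
```

```text
[ 0.4951 -0.1819  0.0274] [-21.8307  -7.6225   2.5427] 0.19158045345229285 -0.09501664930724785 fix -0.025766967824239484 0.001967212395783239
[-21.2871422   -7.62424036   2.79688018]
mod home pred crop px [[283. 373.]
 [198. 336.]
 [263. 245.]
 [347. 280.]]
```

View pics/s11.png

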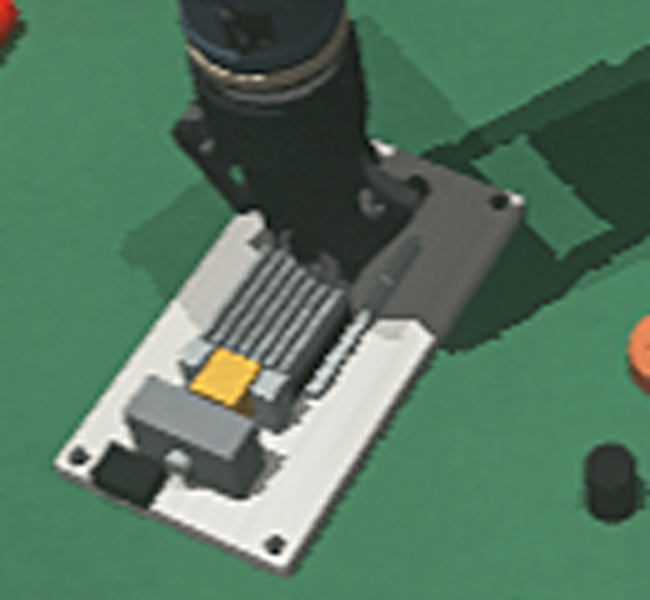

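View pics/sF.png

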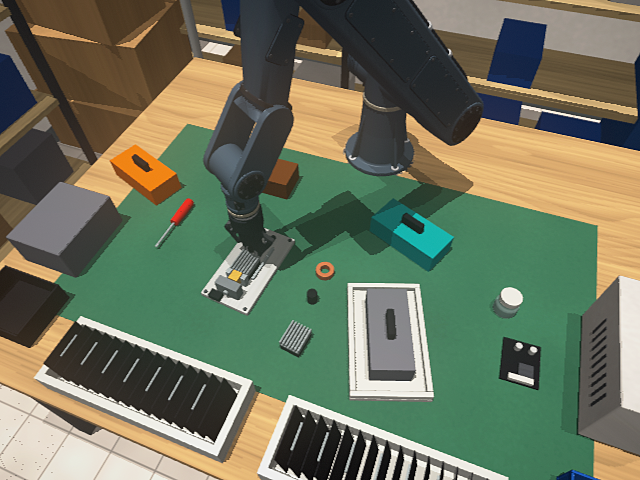

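The module corner positions match the predicted home, e.g. (283,373) and (198,336) in the crop. The plunger face is level with the stop faces, the hold is steady at about 21 N, and the cover is upright in the tray. Handing in.

Run:
```python
from station import manip
print(manip.sign_off()); s=manip.sense(); print(s["t"],s["tcp_pos"],s["force"])
```

```text
the job is handed in; nothing more can be done
None
the job is handed in; nothing more can be done
```

The job is done and handed in at about 18.5 s; `sign_off` gave no verdict.

**Cover:** I gripped the grey cover by its handle, lifted it straight up and set it in the tray. I released it only after feeling about 10 N of floor contact. The last scene picture shows it upright and about central in the tray.

**Module:** I pushed it along the channel against the plunger with the fingers set 16 mm apart, and left it held with about 21 N along the push direction. The push rose from 13 to 21 N with no further travel. The finger position was −25.8 mm against a predicted −26 mm, and the module outline and plunger face match the home position in the picture. Allowing for spring and friction, I estimate 6 to 14 N on the stops.

**Other things on the bench:** I steered clear of them, and in the last picture they look unmoved. I did not measure them.

**Checks that disagreed:**
- **Side load:** about 8–10 N sideways on the fingers remained at the end. The module probably leans lightly on one guide wall.
- **Upward load:** up to about 10 N appeared partway through the push. I raised the tool target by 1.5 mm, and it was about 3 N at the end.
- **Fixture angle:** the fits from the cover and from the plate differed by about 0.8°, so I used a value in between.

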